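# Open the latched filter box and push the backed-out filter home

### The arm

A 6-joint arm with a two-finger parallel gripper is mounted at the origin on the work surface. World frame = base frame: x ahead of the robot, y to its left, z up, the work surface at z = 0. Lengths are in mm, angles in rad, forces in N, time in s.
With the tool pointing down it reaches from about 400 to 925 mm from the base axis. Payload 12.5 kg.
Tool frame: the origin (TCP) lies midway between the tips of the shut fingers; the grasp point (between the pads) lies 19 mm behind it (env.grip_depth is the distance from the TCP to the grasp point, in mm); z points along the fingers, y is the line along which they close (so a half turn about z gives the same grasp; the last joint's range is limited). The gripper opens to 95 mm and grips with 3 to 60 N. Pads are 20 mm wide; open, the fingers measure 119 mm over their backs; the gripper's body (75 mm by 180 mm) begins 59 mm behind the grasp point.
Start: joints at [-1.453, 0.491, 1.559, -0, 1.092, -0.106], TCP at [138.732, -609.426, 214.661] pointing down, gripper open.
Joint ranges: [-3.1, 3.1], [-0.84, 2.19], [0.05, 2.79], [-1.13, 4.28], [0.06, 2.93], [-2.69, 2.69]. Speed limits (rad/s): [2.22, 2.22, 2.79, 3.14, 3.14, 3.14].

### API

Orientations are given as [roll, pitch, yaw] about the fixed x, y, z axes, in that order (R = Rz(yaw) Ry(pitch) Rx(roll)).
In Python, from cell import monitor, viewer, order, env gives the robot as it stands.
- The arm moves only by the tool move_arm, never from a script. Its argument "moves" is one flat list of numbers, 4 for each row, row after row: the shift along the tool's x, y, z normalised to -1 to 1, where 1 is 0.15 m, then the turn about the tool's z normalised to -1 to 1, where 1 is pi/2 rad. A call has 1 to 10 rows; each row shifts and turns the commanded pose from where the row before left it, along the tool's axes as they then stand; what a row does not reach is not made up. A row lasts 1/8 s, in which the tool goes at most 62.5 mm and 10.7 degrees, less where a joint would pass 70% of its speed; a pose out of reach is approached as far as the arm can. A call with a number of a shift or a turn outside -1 to 1 is refused whole. A call with a gripper value outside its range is refused whole. "claw" is the finger opening in mm, from 0 to 95.1, set as the call begins (left out, the last holds). The fingers move at their own pace and stop on an object; the grip force is fixed at half the most. Time passes only in rows, so rows that do not move let the fingers close. It gives the time, the measured TCP pose, the force, the opening and the grip force at its end, in the units of the state.
- monitor.state(): the state, without advancing time (a new reading comes with each control period).
- viewer.read_camera(name): name is "scene" or "top" or "wrist"; returns the picture (384x512x3 uint8, red, green, blue); there is no depth.
- viewer.camera_info(name): a dict with "K" (3x3 intrinsics, pixels), "camera_from_world" (4x4, takes a point from world to camera coordinates). Camera axes: x right, y down, z forward; pixel columns grow to the right and rows downward; lengths in mm; the calibration is good to about 2 mm. The wrist camera is an equidistant fisheye: a pixel r from the principal point sees the ray r / f radians off the axis. A picture is of the moment at which its call begins: read the wrist's pose just before it. camera_info takes no time and is no camera call; for the wrist camera it gives the pose at the moment of the call.
- order.job_done(): hands the job in; it is judged then, once.
The state is a dict: "t": time; "joints": joint angles; "qvel": joint speeds; "tau": joint torques, N m; "eef_pos": TCP position; "tcp_rot": TCP orientation; "ft_force": force on the tool from outside, world axes, zero at the start; "moment": the same for the moment, N m; "opening": opening from 0.0 (shut) to 1.0 (fully open); "grip_force": force on a finger pad.
Only numpy, scipy, OpenCV 4.12 (cv2) and the standard library are available. Lean on these libraries where they do the work, as an engineer would, in place of code of your own. Each camera call takes 0.05 s, during which the arm holds its last target. There are 200 camera calls.

### The job

Flip the over-centre lever latch of the small metal filter box fully open and leave it open, then lift the lid by its knob until it stands upright by itself. Inside, one of the two filter cartridges has backed out and stands higher than its twin: push it straight down through the stiff seal until it bottoms in its fitting, without ramming it, and leave the other things on the bench where they are.

Things in the scene. Friction and masses are not known exactly. Their poses are not given: they have to be found in the camera images.
- box: the aluminium filter box, fixed to the bench, 120 (x) x 150 (y) x 90 mm high, walls 5 mm, open on top under its lid. Origin: centre of its underside. Its own x axis points from the latch side (front, nearest the robot) to the hinge side, y along the hinge, z up; its yaw varies.
- latch_grip (a point): centre of the black cross-grip at the end of the latch lever: a cylinder 16 mm in diameter and 24 mm long, lying along the box's y. Closed, the lever lies over the front of the lid, the grip centre 27 mm above the lid's top face and 56 mm behind (box +x) and 49 mm above the pivot.
- latch_pivot (a point): pivot of the latch lever on the front of the box; the axis runs along the box's y. To open, the grip swings up and over towards the front (box -x) in an arc about this point.
- latch (a joint): angle of the latch lever: 0 closed (its claw hooks the lid's lug), 1.5 fully open at its stop. Over-centre spring: it pulls back towards closed with about 5 N at the grip at first, falling to none at 0.75, and beyond that it snaps on to the open stop by itself. Released before 0.75 it snaps shut again.
- lid_knob (a point): centre of the black bobbin knob on the lid: a cylinder 18 mm in diameter and 28 mm long, lying along the box's y on a 12 mm stem, its centre 27 mm above the lid's top face, beside the latch.
- lid_hinge (a point): middle of the lid's hinge axis along the box's y, on the box's far (+x) upper edge. The lid is a grey 120 x 150 mm plate 6 mm thick; the knob is 95 mm from the hinge along the lid (33 mm above the hinge axis, 36 mm to the box's +y).
- lid (a joint): angle of the lid: 0 shut, 1.57 upright, stop at 1.75. The hinge is stiff: about 4 N at the knob lifts it, and it stays where it is left.
- loose_filter_top (a point): centre of the flat top of the filter cartridge that has backed out: a white cylinder 26 mm wide, 20 mm high, on a 10 mm stem upright in a push-fit fitting. It slides straight down only, by some 10 to 14 mm, against a seal that resists with about 8 N, then stops dead: its home. It stays where it is left. On the way it must not be pressed with more than 60 N.
- seated_filter_top (a point): centre of the flat top of the other, identical cartridge, already home. The two stand 72 mm apart along the box's y, 12 mm in front of the box's centre, which of them on which side varies; their fittings differ in height by up to 5 mm, so one home height does not tell the other.
- filter_loose (a joint): how far the backed-out cartridge has slid down from the highest place it can take: starts at 0 to 0.004 m; 0.014 m is its home, at the bottom.
- filter_seated (a joint): the same for the other cartridge; it starts and stays at 0.014 m.
- rack: slatted wooden vial rack, 90 x 130 x 55 mm, bystander at the box's +y side. Origin: centre of its underside.
- vial: small glass vial, 28 mm in diameter, 75 mm high, bystander at the box's +y side. Origin: centre of its underside.
- jar: glass jar with black cap, 52 mm in diameter, 100 mm high, bystander at the box's -y side. Origin: centre of its underside.
- driver: screwdriver 150 mm long, lying on the bench at the box's -y side. Origin: at bench level under its middle.
Things that resemble listed ones, but are neither listed nor needed, are in the scene too. There is more than one size of the box; the one meant has the size given above.

How it is judged:
By the outcome, as a careful person would: the job done as asked, in the order asked, and still so for the second after the job is handed in, with the robot touching nothing.
It also fails if it takes over 66 s, if anything falls off the work surface, if the arm or the gripper's body presses on something with over 40 N, if the wrist force passes 120 N, or if a joint passes its speed limit or range.

## Working session

There is one attempt and no reset: what is moved stays moved. The work goes in short steps, Python scripts to look and compute and a tool call to move; the robot and the scene stay as the last step left them, time stands still between calls to the robot, and variables do not carry over. Pictures are saved under pics/ and viewed, at most 10 in all, crops included, and the job is handed in when it is done.

Besides the shell and the picture viewer there is one more tool, called after "Call:" by a JSON object that holds its "api" and its "payload", one argument or row to a line. move_arm: Moves the arm, as the interface text tells. Scaled input: -1 to 1 covers 0.15 m each way for a shift and pi/2 rad each way for a turn. Its arguments: {"type":"object","properties":{"moves":{"type":"array"},"claw":{"type":"number"}},"required":["moves"]}

```bash
mkdir -p pics; ls
cat > h.py <<'E'
import numpy as np, cv2
from cell import monitor, viewer, order, env
def snap(n,f):
    i=viewer.camera_info(n); im=viewer.read_camera(n); cv2.imwrite(f'pics/{f}.png',im[:,:,::-1]); np.savez(f'pics/{f}.npz',K=i['K'],T=i['camera_from_world']); return im
def ray(f,u,v):
    d=np.load(f'pics/{f}.npz');K=d['K'];T=d['T']
    x=np.array([(u-K[0,2])/K[0,0],(v-K[1,2])/K[1,1]])
    if f.startswith('w'):
        r=np.hypot(*x); c=np.array([*(x/r*np.sin(r)),np.cos(r)])
    else: c=np.array([*x,1.])
    R=T[:3,:3]; return -R.T@T[:3,3], R.T@c/np.linalg.norm(c)
def onz(f,u,v,z):
    o,d=ray(f,u,v); return o+d*(z-o[2])/d[2]
def two(a,b):
    A=np.zeros((3,3));B=np.zeros(3);
    for r in (a,b):
        o,d=ray(*r);P=np.eye(3)-np.outer(d,d);A+=P;B+=P@o
    p=np.linalg.solve(A,B); return p,[np.linalg.norm((np.eye(3)-np.outer(d,d))@(p-o)) for o,d in (ray(*a),ray(*b))]
def proj(f,p):
    d=np.load(f'pics/{f}.npz');c=d['T'][:3,:3]@p+d['T'][:3,3];K=d['K']
    if f.startswith('w'):
        r=np.hypot(c[0],c[1]);t=np.arctan2(r,c[2]);q=c[:2]/r*t
    else: q=c[:2]/c[2]
    return np.round([K[0,0]*q[0]+K[0,2],K[1,1]*q[1]+K[1,2]],1)
E
python3 - <<'E'
from h import *
a=snap('scene','s0');b=snap('top','t0')
for n in ('s0','t0'):
    im=cv2.imread(f'pics/{n}.png');cv2.imwrite(f'pics/{n}b.png',cv2.resize(im,(800,600),interpolation=cv2.INTER_CUBIC))
print(monitor.state())
E
```

```text
pics
{'t': 0.1, 'joints': array([-1.45257932e+00,  4.91483519e-01,  1.55940337e+00, -9.44246498e-07,
        1.09168246e+00, -1.05591447e-01]), 'qvel': array([ 1.15790075e-03, -1.53301685e-03, -2.49936642e-03, -6.64737725e-04,
        4.07835164e-05,  5.66113661e-04]), 'tau': array([ 1.95650537e-03, -6.13622117e+01, -2.58604717e+01,  6.93796389e-02,
        4.70683572e-02, -5.53493089e-05]), 'eef_pos': array([ 138.71675458, -609.18842962,  214.12485321]), 'tcp_rot': array([-3.14062131e+00, -1.02106357e-04,  2.23808842e-01]), 'ft_force': array([ 0.02445395, -0.43493203, -0.10766881]), 'moment': array([-0.00821117,  0.03278493,  0.03719377]), 'grip_force': 0.0, 'opening': 1.0003165326958818}
```

View pics/s0b.png

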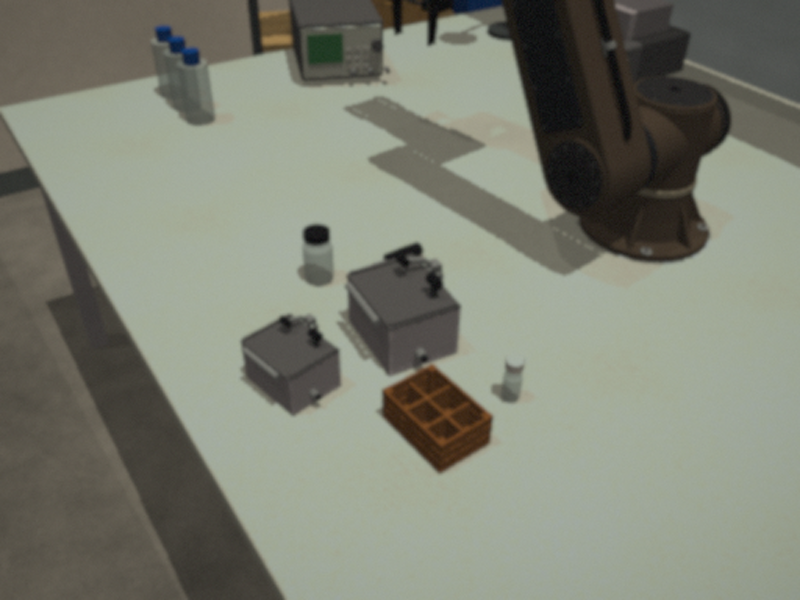

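View pics/t0b.png

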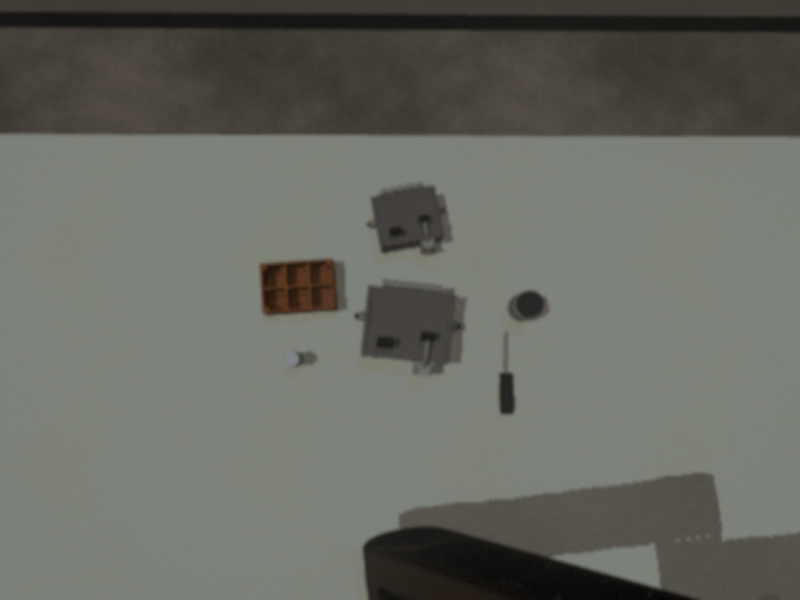

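The scene view shows two boxes, the larger one at (405,315) and a smaller twin at (290,360). In the top view the larger box is at (410,322) with its knob at (386,342) and its latch grip at (428,336). The rack, vial, jar and driver are around it.

Run:
```python
from h import *
im=cv2.imread('pics/t0.png');
g=im.max(2).astype(int)
s=.64
roi=np.zeros(g.shape,bool);roi[int(270*s):int(385*s),int(345*s):int(475*s)]=1
print(np.unique(g[roi]//8*8,return_counts=True))
c=np.array([[370,287],[457,291],[451,363],[362,356]])*s
W=np.array([onz('t0',*p,96) for p in c]);print(W.round(0),[np.linalg.norm(W[i]-W[i-1]).round() for i in range(4)])
m=((g<38)&roi).astype(np.uint8)
n,l,st,ce=cv2.connectedComponentsWithStats(m)
for i in range(1,n):
    if st[i,4]>8: print(st[i],ce[i],ce[i]/s,onz('t0',*ce[i],123).round(1))
for name,p,z in [('jar',(528,305),100),('vial',(293,358),75),('rackc',(299,287),55),('drv',(506,375),10)]: print(name,onz('t0',p[0]*s,p[1]*s,z).round(0))
lid=cv2.morphologyEx(((g<90)&roi).astype(np.uint8),cv2.MORPH_OPEN,np.ones((7,7)))
print(cv2.minAreaRect(max(cv2.findContours(lid,0,2)[0],key=cv2.contourArea)))
A=im[int(260*s):int(395*s),int(340*s):int(480*s)];B=cv2.imread('pics/s0.png')[int(230*s):int(380*s),int(330*s):int(480*s)]
A=cv2.resize(A,(400,400),interpolation=2);B=cv2.resize(B,(400,400),interpolation=2)
cv2.imwrite('pics/c.png',np.clip(np.hstack([A,B])*1.7,0,255))
```

```text
(array([ 24,  32,  40,  48,  56,  64,  72,  80,  88,  96, 104, 112, 120,
       128]), array([  35,   58,   41,   61,  139, 2073,  207,  288,  192,  162,  132,
        162,  543, 2123]))
[[650.  94.  96.]
 [644. -57.  96.]
 [520. -45.  96.]
 [532. 107.  96.]] [np.float64(120.0), np.float64(151.0), np.float64(125.0), np.float64(153.0)]
[270 213   8   5  30] [273.56666667 214.86666667] [427.44791667 335.72916667] [565.4  -3.6 123. ]
[242 216  10   6  50] [246.42 218.8 ] [385.03125 341.875  ] [555.1  67.7 123. ]
jar [ 619. -179.  100.]
vial [529. 228.  75.]
rackc [655. 221.  55.]
drv [ 497. -153.   10.]
((263.95050048828125, 207.49505615234375), (63.085357666015625, 48.1598014831543), 5.710593223571777)[ WARN:0@0.169] global loadsave.cpp:1063 imwrite_ Unsupported depth image for selected encoder is fallbacked to CV_8U.
```

View pics/c.png

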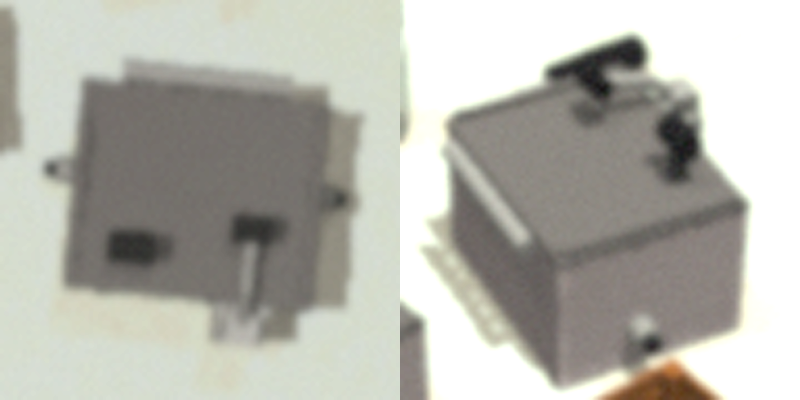

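The crop gives box corners that measure 120 x 150 mm with yaw about -0.095, knob near (555,68) and latch grip near (565,-4). Next I move above the box for a close wrist view.

Call:
{"api": "move_arm", "payload": {
  "moves": [0, 0, -0.02, 0.1, 0, 0, -0.02, 0.103, 0.173, -0.346, -0.02, 0, 0.173, -0.346, -0.02, 0, 0.173, -0.346, -0.02, 0, 0.173, -0.346, -0.02, 0, 0.173, -0.346, -0.02, 0, 0.173, -0.346, -0.02, 0, 0.173, -0.346, -0.02, 0, 0.173, -0.346, -0.02, 0]
}}

```text
t: 1.35
eef_pos: [385.4, -214.1, 244.7]
tcp_rot: [3.141, -0.0, -0.095]
ft_force: [0.7, 0.2, 0.9]
opening: 1.0
grip_force: 0.0
```

Call:
{"api": "move_arm", "payload": {
  "moves": [0.173, -0.346, -0.02, 0, 0.173, -0.346, -0.02, 0, 0.173, -0.346, -0.02, 0, 0.173, -0.346, -0.02, 0, 0.173, -0.346, -0.02, 0, 0, 0, 0, 0, 0, 0, 0, 0],
  "claw": 0
}}

```text
t: 2.22
eef_pos: [538.2, 30.1, 259.2]
tcp_rot: [3.141, 0.001, -0.094]
ft_force: [0.1, -0.7, 0.4]
opening: 0.319
grip_force: 0.0
```

Run:
```python
from h import *
s=monitor.state();print(s['t'],s['eef_pos'],s['tcp_rot'],s['ft_force'])
snap('wrist','w1'); im=cv2.imread('pics/w1.png');cv2.imwrite('pics/w1b.png',np.clip(cv2.resize(im,(800,600),interpolation=2)*1.4,0,255).astype(np.uint8))
for p in [(555,68,123),(565,-4,123)]: print(proj('w1',np.array(p))/.64)
```

```text
2.225 [538.15469131  30.13595287 259.15636761] [ 3.14128133e+00  1.07617548e-03 -9.44081581e-02] [ 0.07721523 -0.72449763  0.35340123]
[328.90625 266.71875]
[434.0625  242.03125]
```

View pics/w1b.png

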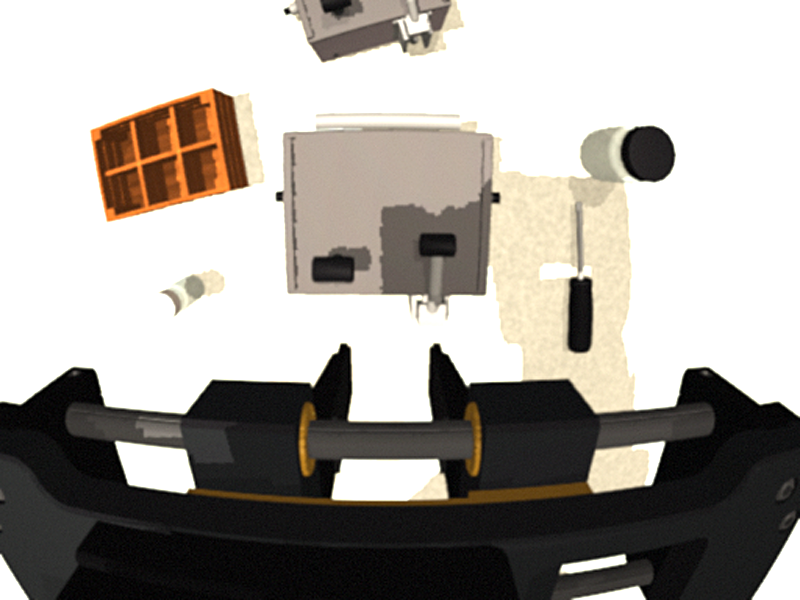

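The wrist view shows the knob at (332,269), the grip at (437,244) and the box edges parallel to the image axes, so the yaw matches. I compute positions from these.

Run:
```python
from h import *
k=onz('w1',332.5*.64,269*.64,123);g=onz('w1',437*.64,244*.64,123);print(k,g)
print(two(('w1',332.5*.64,269*.64),('t0',246.4,218.8)),two(('w1',437*.64,244*.64),('t0',273.6,214.9)))
C=[onz('w1',u*.64,v*.64,96) for u,v in [(285,134),(492,134),(487,293),(290,293)]];print(np.round(C,1))
yaw=-.095;ex=np.array([np.cos(yaw),np.sin(yaw)]);ey=np.array([-ex[1],ex[0]])
print('box',(k[:2]-35*0-ey*36+ex*(95-60)), 'grip-knob box',(g-k)[:2]@ex,(g-k)[:2]@ey, np.mean(C,0))
t=np.array([538.2,30.1])
for n,p in (('k',k),('g',g)): print(n,(p[:2]-t)@ex,-(p[:2]-t)@ey)
```

```text
[553.19982884  65.71861294 123.        ] [563.51134023  -5.89473003 123.        ]
(array([554.31799245,  66.58232772, 125.06818135]), [np.float64(1.3558319034746227), np.float64(1.3558319034745898)]) (array([565.06045276,  -4.08731242, 132.96582781]), [np.float64(0.9301099340456308), np.float64(0.9301099340455885)])
[[650.2  92.8  96. ]
 [636.  -54.6  96. ]
 [518.5 -43.6  96. ]
 [532.7 104.3  96. ]]
box [584.62715201  26.5609399 ] grip-knob box 17.058054632921902 -70.31230995376951 [584.33416764  24.70330546  96.        ]
k 11.553512226880677 -36.88084608758401
g 28.611566859802583 33.43146386618551
```

Call:
{"api": "move_arm", "payload": {
  "moves": [0.19, 0.112, 0, 0, 0.19, 0.112, 0, 0, 0, 0, 0.2, 0, 0, 0, 0.26, 0, 0, 0, 0.26, 0, 0, 0, 0.22, 0, 0, 0, 0.1, 0, 0, 0, 0, 0],
  "claw": 0
}}

```text
t: 3.28
eef_pos: [591.9, -9.4, 103.4]
tcp_rot: [3.141, 0.001, -0.096]
ft_force: [1.0, -0.2, 0.9]
opening: 0.003
grip_force: 0.0
```

Call:
{"api": "move_arm", "payload": {
  "moves": [-0.07, 0, 0, 0, -0.07, 0, -0.01, 0, -0.07, 0, -0.02, 0, -0.07, 0, -0.02, 0]
}}

```text
t: 3.78
eef_pos: [560.1, -6.1, 118.3]
tcp_rot: [3.141, -0.028, -0.095]
ft_force: [17.2, -3.0, 16.1]
opening: -0.001
grip_force: 8.7
```

Call:
{"api": "move_arm", "payload": {
  "moves": [-0.07, 0, -0.03, 0, -0.07, 0, -0.02, 0, -0.07, 0, -0.02, 0]
}}

```text
t: 4.15
eef_pos: [518.0, -1.5, 122.4]
tcp_rot: [3.141, -0.0, -0.095]
ft_force: [-0.2, 0.1, 0.8]
opening: 0.006
grip_force: 0.0
```

Run:
```python
from h import *
s=monitor.state();print(s['t'],s['eef_pos'],s['ft_force'])
snap('wrist','w2'); im=cv2.imread('pics/w2.png');cv2.imwrite('pics/w2b.png',np.clip(im*1.4,0,255).astype(np.uint8))
```

```text
4.15 [517.97554408  -1.54007615 122.36572443] [-0.18722171  0.12525057  0.78641003]
```

View pics/w2b.png

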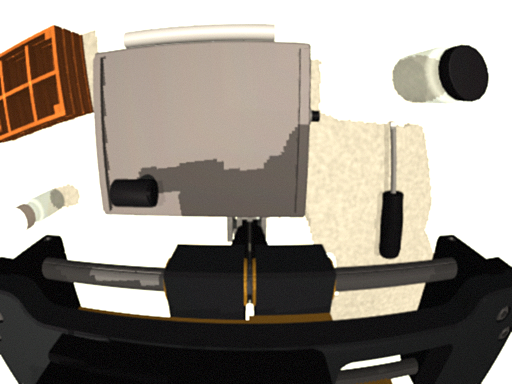

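The force has dropped to zero and the lever no longer lies over the lid in the view; only the knob remains at (134,192). Next I grasp the knob by its ends.

Call:
{"api": "move_arm", "payload": {
  "moves": [0, 0, -0.25, 0, 0, 0, -0.25, 0, 0.097, -0.236, 0, 0, 0.098, -0.236, 0, 0, 0, 0, 0.2, 0, 0, 0, 0.25, 0, 0, 0, 0.17, 0, 0, 0, 0, 0],
  "claw": 58
}}

```text
t: 5.2
eef_pos: [553.5, 66.0, 102.0]
tcp_rot: [3.141, 0.004, -0.095]
ft_force: [0.1, 0.8, -0.4]
opening: 0.608
grip_force: 0.0
```

Call:
{"api": "move_arm", "payload": {
  "moves": [0, 0, 0, 0, 0, 0, 0, 0, 0, 0, 0, 0, 0, 0, 0, 0],
  "claw": 0
}}

```text
t: 5.7
eef_pos: [555.1, 67.1, 104.2]
tcp_rot: [-3.14, -0.001, -0.096]
ft_force: [0.3, 7.2, 3.4]
opening: 0.29
grip_force: 30.0
```

Run:
```python
import numpy as np
t=np.arange(17)*.101
x=-95*np.cos(t)+33*np.sin(t);z=33*np.cos(t)+95*np.sin(t)
for i in range(16):print(f"{(x[i+1]-x[i])/150:.3f}, 0, {-(z[i+1]-z[i])/150:.3f}, 0,",end=' ')
```

```text
0.025, 0, -0.063, 0, 0.032, 0, -0.060, 0, 0.037, 0, -0.056, 0, 0.043, 0, -0.052, 0, 0.048, 0, -0.048, 0, 0.053, 0, -0.043, 0, 0.057, 0, -0.037, 0, 0.060, 0, -0.031, 0, 0.063, 0, -0.025, 0, 0.065, 0, -0.019, 0, 0.067, 0, -0.012, 0, 0.067, 0, -0.005, 0, 0.068, 0, 0.002, 0, 0.067, 0, 0.009, 0, 0.066, 0, 0.015, 0, 0.064, 0, 0.022, 0,
```

Call:
{"api": "move_arm", "payload": {
  "moves": [0.025, 0, -0.063, 0, 0.032, 0, -0.06, 0, 0.037, 0, -0.056, 0, 0.043, 0, -0.052, 0, 0.048, 0, -0.048, 0, 0.053, 0, -0.043, 0]
}}

```text
t: 6.45
eef_pos: [589.2, 63.7, 151.3]
tcp_rot: [-3.14, 0.004, -0.095]
ft_force: [-1.5, 6.0, -8.3]
opening: 0.292
grip_force: 30.0
```

Call:
{"api": "move_arm", "payload": {
  "moves": [0.057, 0, -0.037, 0, 0.06, 0, -0.031, 0, 0.063, 0, -0.025, 0, 0.065, 0, -0.019, 0, 0.067, 0, -0.012, 0, 0.067, 0, -0.005, 0]
}}

```text
t: 7.2
eef_pos: [646.0, 57.9, 171.5]
tcp_rot: [-3.141, 0.003, -0.095]
ft_force: [-5.2, 3.2, 1.7]
opening: 0.289
grip_force: 30.0
```

Call:
{"api": "move_arm", "payload": {
  "moves": [0.068, 0, 0.002, 0, 0.067, 0, 0.009, 0, 0.066, 0, 0.015, 0, 0.064, 0, 0.022, 0, 0, 0, 0, 0, 0, 0, 0, 0]
}}

```text
t: 7.95
eef_pos: [687.7, 53.7, 165.6]
tcp_rot: [-3.141, -0.004, -0.095]
ft_force: [2.8, 1.7, 6.0]
opening: 0.288
grip_force: 30.0
```

Call:
{"api": "move_arm", "payload": {
  "moves": [0, 0, 0, 0, 0, 0, 0, 0, 0, 0, -0.15, 0, 0, 0, -0.25, 0, 0, 0, -0.25, 0, -0.257, 0.064, 0, 0, -0.258, 0.064, 0, 0, -0.258, 0.064, 0, 0, -0.258, 0.064, 0, 0],
  "claw": 50
}}

```text
t: 9.07
eef_pos: [527.4, 29.7, 261.4]
tcp_rot: [3.141, 0.0, -0.095]
ft_force: [0.1, -0.6, 0.2]
opening: 0.528
grip_force: 0.0
```

Call:
{"api": "move_arm", "payload": {
  "moves": [0, 0, 0, 0, 0, 0, 0, 0, 0, 0, 0, 0],
  "claw": 0
}}

```text
t: 9.45
eef_pos: [529.7, 30.0, 261.3]
tcp_rot: [3.142, 0.0, -0.095]
ft_force: [0.0, 0.1, -0.4]
opening: 0.267
grip_force: 0.0
```

Run:
```python
from h import *
s=monitor.state();print(s['t'],s['eef_pos'],s['ft_force'])
snap('wrist','w3'); im=cv2.imread('pics/w3.png');cv2.imwrite('pics/w3b.png',np.clip(cv2.resize(im,(800,600),interpolation=2)*1.0,0,255).astype(np.uint8))
snap('scene','s3'); im=cv2.imread('pics/s3.png')[120:260,190:330];
cv2.imwrite('pics/s3b.png',np.clip(cv2.resize(im,(560,560),interpolation=2)*1.4,0,255).astype(np.uint8))
snap('top','t3')
```

```text
9.45 [529.719587    29.97043511 261.29437133] [ 0.03579672  0.11614975 -0.43666656]
```

View pics/w3b.png

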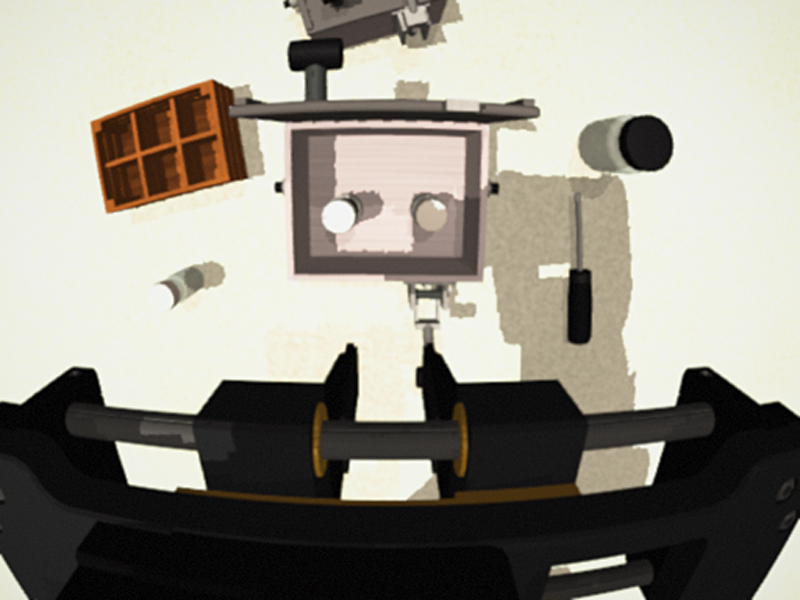

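View pics/s3b.png

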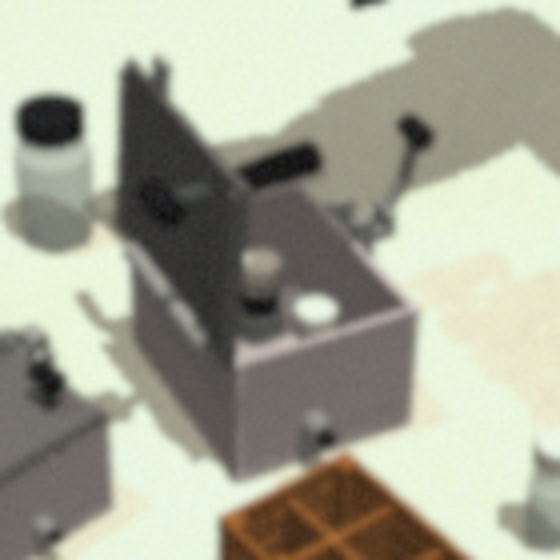

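The lid stands upright, the latch lever is open at the front, and the filters appear at wrist (339,215) and (430,213). In the scene crop they are at (317,308) and (262,258). I triangulate both tops to find which is higher.

Run:
```python
from h import *
print(two(('w3',339*.64,214.5*.64),('s3',269.25,197)),two(('w3',430*.64,212*.64),('s3',255.5,184.5)))
im=cv2.imread('pics/w3.png').astype(int)
for nm,c in (('+y',(217,138)),('-y',(275,136))):
    x,y=c; print(nm); print(im[y-1,x-20:x+21].max(1)); print(im[y-20:y+21,x].max(1))
for z in (50,60,70,80,90):
    a=onz('w3',339*.64,214.5*.64,z);b=onz('w3',430*.64,212*.64,z);print(z,a.round(1),b.round(1))
K=np.load('pics/w3.npz');print(K['K'],ray('w3',256,190))
```

```text
(array([575.38019648,  63.38850848,  78.07801408]), [np.float64(2.101266277572243), np.float64(2.10126627757225)]) (array([569.51254195,  -6.26510942,  69.44183047]), [np.float64(2.3910157542521153), np.float64(2.391015754252011)])
+y
[ 96 134 154 153 154 154 152 153 175 226 245 246 244 245 244 245 244 244
 245 244 244 244 244 244 245 245 245 246 250 244 153  83 120 128 119 149
 162 161 159 158 159]
[234 236 235 235 236 236 231 206 180 150 199 244 247 245 244 244 244 244
 244 244 244 244 244 245 244 245 244 244 245 246 240 221 228 233 231 228
 228 230 233 235 242]
-y
[233 233 233 233 234 235 227 186 133 112 103 137 179 196 202 199 200 199
 200 199 201 201 202 202 201 203 203 200 202 202 186 165 161 164 164 165
 162 143 139 140 141]
[237 237 235 235 236 238 232 175 120 117 114 135 177 198 202 202 204 201
 202 201 202 200 198 200 200 198 196 196 196 196 195 178 141 135 138 147
 160 162 158 159 159]
50 [574.8  65.6  50. ] [569.7  -9.   50. ]
60 [575.7  64.4  60. ] [570.6  -8.3  60. ]
70 [576.5  63.3  70. ] [571.6  -7.5  70. ]
80 [577.4  62.1  80. ] [572.6  -6.7  80. ]
90 [578.2  60.9  90. ] [573.6  -5.9  90. ]
[[297.31863964   0.         249.27988976]
 [  0.         297.31863964 191.89777849]
 [  0.           0.           1.        ]] (array([606.98444518,  21.1177723 , 431.22876095]), array([-0.27040243,  0.00241092, -0.96274436]))
```

The +y cartridge (wrist x=339) is about 9 mm higher, so it is the loose one. The wrist camera sits 77 mm ahead of the TCP and would come close to the upright lid, so I turn the tool half round before going in.

Call:
{"api": "move_arm", "payload": {
  "moves": [0, 0, 0, -0.118, 0, 0, 0, -0.118, 0, 0, 0, -0.118, 0, 0, 0, -0.118, 0, 0, 0, -0.118, 0, 0, 0, -0.118, 0, 0, 0, -0.118, 0, 0, 0, -0.118, 0, 0, 0, -0.118],
  "claw": 0
}}

```text
t: 10.72
eef_pos: [529.2, 30.0, 261.3]
tcp_rot: [-3.141, 0.0, 1.579]
ft_force: [0.1, 0.1, -0.2]
opening: 0.004
grip_force: 0.0
```

Call:
{"api": "move_arm", "payload": {
  "moves": [0, 0, 0, -0.118, 0, 0, 0, -0.118, 0, 0, 0, -0.118, 0, 0, 0, -0.118, 0, 0, 0, -0.118, 0, 0, 0, -0.118, 0, 0, 0, -0.118, 0, 0, 0, -0.112, 0, 0, 0, 0, 0, 0, 0, 0]
}}

```text
t: 11.98
eef_pos: [529.0, 29.9, 261.4]
tcp_rot: [-3.142, -0.0, 3.043]
ft_force: [0.1, 0.1, -0.1]
opening: 0.006
grip_force: 0.0
```

Call:
{"api": "move_arm", "payload": {
  "moves": [-0.148, 0.124, 0, 0, -0.148, 0.125, 0, 0, 0, 0, 0.25, 0, 0, 0, 0.3, 0, 0, 0, 0.3, 0, 0, 0, 0.15, 0, 0, 0, 0.1, 0, 0, 0, 0, 0, 0, 0, 0, 0]
}}

```text
t: 13.1
eef_pos: [577.2, 62.9, 97.5]
tcp_rot: [3.142, 0.001, 3.046]
ft_force: [-0.2, 0.3, 0.6]
opening: 0.007
grip_force: 0.0
```

Call:
{"api": "move_arm", "payload": {
  "moves": [0, 0, 0.013, 0, 0, 0, 0.013, 0, 0, 0, 0.013, 0, 0, 0, 0, 0]
}}

```text
t: 13.6
eef_pos: [576.6, 62.9, 90.6]
tcp_rot: [-3.142, -0.0, 3.046]
ft_force: [-0.2, 0.1, 0.6]
opening: 0.002
grip_force: 0.0
```

Call:
{"api": "move_arm", "payload": {
  "moves": [0, 0, 0.013, 0, 0, 0, 0.013, 0, 0, 0, 0, 0]
}}

```text
t: 13.98
eef_pos: [576.6, 62.9, 86.6]
tcp_rot: [-3.141, -0.0, 3.047]
ft_force: [-0.4, -0.2, 0.7]
opening: 0.003
grip_force: 0.0
```

Call:
{"api": "move_arm", "payload": {
  "moves": [0, 0, 0.013, 0, 0, 0, 0.013, 0, 0, 0, 0, 0]
}}

```text
t: 14.35
eef_pos: [576.6, 62.9, 82.7]
tcp_rot: [-3.141, -0.0, 3.047]
ft_force: [-0.0, 0.3, -0.5]
opening: 0.005
grip_force: 0.0
```

Call:
{"api": "move_arm", "payload": {
  "moves": [0, 0, 0.013, 0, 0, 0, 0.013, 0, 0, 0, 0, 0]
}}

```text
t: 14.72
eef_pos: [576.8, 62.9, 79.3]
tcp_rot: [-3.142, 0.001, 3.047]
ft_force: [-0.6, 0.2, 3.2]
opening: 0.007
grip_force: 2.0
```

Call:
{"api": "move_arm", "payload": {
  "moves": [0, 0, 0.013, 0, 0, 0, 0.013, 0, 0, 0, 0, 0]
}}

```text
t: 15.1
eef_pos: [576.8, 62.9, 75.4]
tcp_rot: [-3.142, 0.0, 3.047]
ft_force: [-1.1, 0.4, 4.2]
opening: 0.002
grip_force: 2.4
```

Call:
{"api": "move_arm", "payload": {
  "moves": [0, 0, 0.01, 0, 0, 0, 0.01, 0, 0, 0, 0, 0]
}}

```text
t: 15.48
eef_pos: [576.8, 62.9, 72.5]
tcp_rot: [-3.142, 0.001, 3.047]
ft_force: [-1.6, -0.1, 4.9]
opening: 0.005
grip_force: 2.8
```

Call:
{"api": "move_arm", "payload": {
  "moves": [0, 0, 0.007, 0, 0, 0, 0.007, 0, 0, 0, 0, 0]
}}

```text
t: 15.85
eef_pos: [576.8, 62.9, 70.4]
tcp_rot: [-3.142, 0.001, 3.047]
ft_force: [-1.6, -0.5, 6.0]
opening: 0.005
grip_force: 3.1
```

Call:
{"api": "move_arm", "payload": {
  "moves": [0, 0, 0.007, 0, 0, 0, 0, 0]
}}

```text
t: 16.1
eef_pos: [576.8, 62.9, 69.4]
tcp_rot: [-3.142, 0.001, 3.046]
ft_force: [-2.3, -0.6, 6.3]
opening: 0.003
grip_force: 3.1
```

Call:
{"api": "move_arm", "payload": {
  "moves": [0, 0, 0.007, 0, 0, 0, 0, 0]
}}

```text
t: 16.35
eef_pos: [576.8, 62.8, 68.3]
tcp_rot: [-3.142, 0.001, 3.047]
ft_force: [-1.3, 0.3, 6.2]
opening: 0.007
grip_force: 3.2
```

Call:
{"api": "move_arm", "payload": {
  "moves": [0, 0, 0.006, 0, 0, 0, 0, 0]
}}

```text
t: 16.6
eef_pos: [576.8, 62.9, 67.4]
tcp_rot: [-3.142, 0.001, 3.047]
ft_force: [-0.9, 0.2, 6.6]
opening: 0.002
grip_force: 3.2
```

Call:
{"api": "move_arm", "payload": {
  "moves": [0, 0, 0.006, 0, 0, 0, 0, 0]
}}

```text
t: 16.85
eef_pos: [576.9, 62.9, 66.9]
tcp_rot: [-3.142, 0.001, 3.047]
ft_force: [-2.9, 0.3, 11.2]
opening: 0.007
grip_force: 5.5
```

Call:
{"api": "move_arm", "payload": {
  "moves": [0, 0, 0.005, 0, 0, 0, 0, 0]
}}

```text
t: 17.1
eef_pos: [577.0, 62.9, 66.9]
tcp_rot: [-3.142, 0.001, 3.047]
ft_force: [-5.7, -1.3, 18.3]
opening: 0.007
grip_force: 9.3
```

Call:
{"api": "move_arm", "payload": {
  "moves": [0, 0, 0.005, 0, 0, 0, 0, 0]
}}

```text
t: 17.35
eef_pos: [577.0, 62.9, 66.8]
tcp_rot: [-3.142, 0.002, 3.047]
ft_force: [-6.3, -0.5, 27.8]
opening: 0.006
grip_force: 13.1
```

Call:
{"api": "move_arm", "payload": {
  "moves": [0, 0, -0.05, 0, 0, 0, -0.2, 0, 0, 0, -0.3, 0, 0, 0, -0.3, 0, 0, 0, -0.3, 0, -0.0, 0, -0.2, 0, 0.35, 0, 0, 0, 0.35, 0, 0, 0, 0, 0, 0, 0]
}}

```text
t: 18.48
eef_pos: [469.5, 73.2, 267.6]
tcp_rot: [-3.142, -0.0, 3.047]
ft_force: [0.2, 0.9, 0.1]
opening: 0.005
grip_force: 0.0
```

Run:
```python
from h import *
s=monitor.state();print(s['t'],s['eef_pos'],s['ft_force'])
snap('scene','s4'); im=cv2.imread('pics/s4.png')[110:310,140:340];
cv2.imwrite('pics/s4b.png',np.clip(cv2.resize(im,(600,600),interpolation=2)*1.4,0,255).astype(np.uint8))
```

```text
18.475 [469.47322028  73.2099404  267.55029675] [0.20698454 0.93809162 0.13159702]
```

View pics/s4b.png

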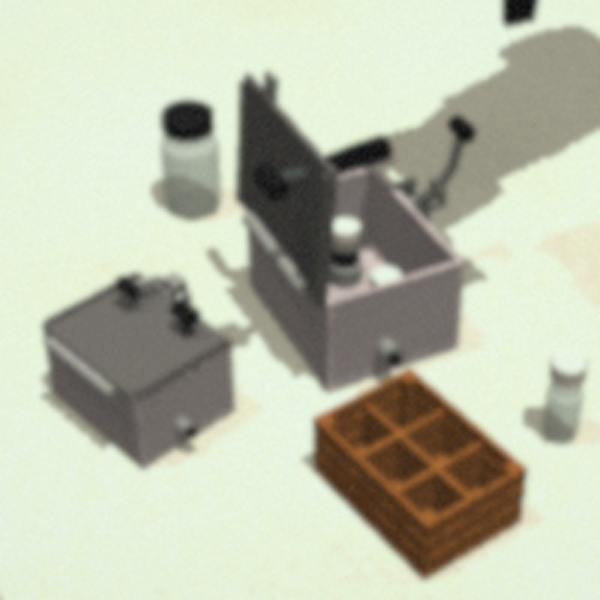

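The view shows the lid upright at (290,190), the lever open at (455,130), the pushed cartridge now lower at (385,272), and the bystanders where they were.

```bash
python3 -c "
from h import *
print(order.job_done())"
```

```text
the job is handed in; nothing more can be done
None
```

I flipped the latch fully open, stood the lid upright by its knob, and pushed the loose (+y) cartridge down about 13 mm until it stopped dead, with a highest reading of 28 N; I handed the job in at about 18.5 s with the arm clear, and got no verdict back.

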